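# Turn the battery tray round and dock it

### The job

Put the battery tray on charge: it lies the wrong way round, so turn it end for end, lead its narrow nose between the dock's rails and slide it fully home, until the spring catches snap in and the orange end plate is close up to the rail ends. Its handle slides into a slot where fingers cannot follow, so let go there and push the tray the rest of the way by its end plate, feeling for the stop and not ramming it. Leave the other loose things where they are and let go.

Things in the scene. Friction and masses are not known exactly. Their poses are not given: they have to be found in the camera images.
- tray_handle (a point): Grip point of the battery tray, in its orange black-ribbed carry handle: a fin 60 mm long (tray x), 14 mm thick (y), top 66 mm above the tray's underside; point at mid length, 54 mm above the underside, over the balance point (to 5 mm). Tray black, 140x68 mm, 0.25 to 0.5 kg; green cells beside the handle are 32 mm high. Axes: x to the nose, z up. Starts flat on the table, end plate towards the dock.
- tray_nose (a point): Middle of the tray's nose face, 70 mm ahead of the handle's middle (tray x = +70 mm), 10 mm above the underside; the black nose is 68 mm wide, 20 mm high, with bevelled corners and a notch in each side. Only this end fits between the rails. Axes as tray_handle.
- tray_tail (a point): Middle of the outer face of the tray's orange end plate, 70 mm behind the handle's middle (tray x = -70 mm), 22 mm above the underside. The plate is 94 mm wide (too wide for the rails), 8 mm thick, 44 mm high. Push here to drive the tray home. Axes as tray_handle.
- dock: Charging dock, fixed, grey and black with aluminium rails. Origin on the table under it; x points inward (the way the tray slides), y to its left, z up. The tray slides on its black bed, top 10 mm above the table, x -95 to +74 mm, 108 mm wide. With the tray home, the handle's middle is at x = -10 mm and the end plate's outer face at x = -80 mm, 2 mm of gap between plate and rail ends.
- dock_mouth (a point): Middle of the dock's mouth on the bed's top (dock x = -70 mm, 10 mm above the table), where the rails begin; they run inward 130 mm, are 71.5 mm apart, flared to about 82 mm over the first 12 mm, and 48 mm high above the table (36 mm at the flare). Axes as dock.
- dock_slot (a point): Front end of the slot between the dock's two grey housings, at their top (dock x = -44 mm, 80 mm above the table). The housings roof the rails from here inward, underside 48 mm above the table, 104 mm wide in all. The slot, 24 mm wide, takes the handle but no fingers beside it: a hand on the handle is stopped here. Axes as dock.
- dock_stop (a point): Where the middle of the nose face comes to rest when fully home, against the back wall (dock x = +60 mm, 20 mm above the table). Two spring rollers near it resist the tray about 15 to 5 mm short of home with up to about 10 N, sliding friction of a few N on top; they snap into the nose's notches in the last 5 mm. Axes as dock.
- tape_roll: Blue roll of masking tape lying flat, 70 mm across, 24 mm high; bystander. Origin under its middle.
- pigment_tin: Round cream and brown tin, 62 mm across, 49 mm high; bystander. Origin under its middle.
- plaster_tub: White open tub, 104 mm across, 94 mm high; bystander. Origin under its middle.
- sanding_cork: Brown cork sanding block, 36x62x26 mm; bystander. Origin under its middle.
- resin_bottle: White bottle with blue cap, 60 mm across, 141 mm high; bystander. Origin under its middle.
- moulding_piece: White plaster bead moulding, 34x120x29 mm; bystander. Origin under its middle.

How it is judged:
By the outcome, as a careful person would: the job done as asked, in the order asked, and still so for the second after the job is handed in, with the robot touching nothing.
It also fails if it takes over 54 s, if anything falls off the work surface, if the arm or the gripper's body presses on something with over 40 N, if the wrist force passes 120 N, or if a joint passes its speed limit or range.

### The arm

A 6-joint arm with a two-finger parallel gripper is mounted at the origin on a cart in front of the work surface, level with it; the furniture and walls round the work are solid. World frame = base frame: x ahead of the robot, y to its left, z up, the work surface at z = 0. Lengths are in m, angles in rad, forces in N, time in s.
With the tool pointing down it reaches from about 0.275 to 0.775 m from the base axis. Payload 14.6 kg.
Tool frame: the origin (TCP) lies at the very end of the fingers, on their centre line; the grasp point (between the pads) lies 19 mm behind it (env.pinch_z is the distance from the TCP to the grasp point, in m); z points along the fingers, y is the line along which they close (so a half turn about z gives the same grasp; the last joint's range is limited). The gripper opens to 85 mm and grips with 20 to 120 N. Pads are 22 mm wide; open, the fingers measure 114 mm over their backs; the gripper's body (76 mm by 85 mm) begins 54 mm behind the grasp point. The pads swing forward as they close: fully open they stand 13 mm farther back than shut.
Start: joints at [-0.155, 0.263, -0.048, 1.259, 0, 1.415], TCP at [0.525, -0, 0.231] pointing down, gripper open.
Joint ranges: [-2.65, 2.65], [-0.89, 1.7], [-1.18, 1.37], [-2.13, 2.11], [-1.35, 1.29], [-3.14, 3.14]. Speed limits (rad/s): [1.89, 1.89, 2.57, 2.79, 3.14, 3.14].

### API

Orientations are given as a rotation vector (axis times angle).
In Python, from bench import env gives the robot as it stands.
- The arm moves only by the tool move_arm, never from a script. Its argument "commands" is a list of rows, each an object of numbers: "fingers": the finger opening in mm, from 0 to 85.4; "x", "y", "z": the shift along the tool's x, y, z in mm; "spin": the turn about the tool's z in rad. A call has 1 to 20 rows; each row shifts and turns the commanded pose from where the row before left it, along the tool's axes as they then stand; what a row does not reach is not made up. A row lasts 1/10 s, in which the tool goes at most 50 mm and 8.59 degrees, less where a joint would pass 70% of its speed; a pose out of reach is approached as far as the arm can. A call is refused whole if a number of a shift passes 50 or a number of a turn 0.15, either way. A call with a gripper value outside its range is refused whole. The fingers move at their own pace and stop on an object; "force" is the grip in N (left out, the last holds). Time passes only in rows, so rows that do not move let the fingers close. It gives the time, the measured TCP pose, the force, the opening and the grip force at its end, in the units of the state.
- env.read_state(): the state, without advancing time (a new reading comes with each control period).
- env.snapshot(name): name is "scene" or "side" or "wrist"; returns a dict with "frame" (480x640x3 uint8, red, green, blue), "depth" (480x640 float32, m along the optical axis (not along the pixel's ray), 0 where there is no reading), "vfov" (degrees; the focal length in pixels is half the picture's height over the tangent of half this angle, whatever the lens; pixels are square), "cx", "cy" (the principal point, pixels), "distortion" ([k1, k2, p1, p2, k3] as OpenCV has them; the pictures are not rectified), "position" and "orientation" of the camera in the world. Camera axes: x right, y down, z forward; pixel columns grow to the right and rows downward; lengths in m; the calibration is good to about 2 mm. A picture is of the moment at which its call begins.
- env.finish_job(): hands the job in; it is judged then, once.
The state is a dict: "t": time; "joint_pos": joint angles; "joint_velocities": joint speeds; "joint_torque": joint torques, N m; "tool_pos": TCP position; "eef_rot": TCP orientation; "contact_force": force on the tool from outside, world axes, zero at the start; "wrist_torque": the same for the moment, N m; "width": opening from 0.0 (shut) to 1.0 (fully open); "grip_force": force on a finger pad.
Only numpy, scipy, OpenCV 4.12 (cv2) and the standard library are available. Lean on these libraries where they do the work, as an engineer would, in place of code of your own. Each camera call takes 0.05 s, during which the arm holds its last target. There are 200 camera calls.

## Working session

There is one attempt and no reset: what is moved stays moved. The work goes in short steps, Python scripts to look and compute and a tool call to move; the robot and the scene stay as the last step left them, time stands still between calls to the robot, and variables do not carry over. Pictures are saved under pics/ and viewed, at most 10 in all, crops included, and the job is handed in when it is done.

Besides the shell and the picture viewer there is one more tool, called after "Emit:" by a JSON object that holds its "method" and its "body". move_arm: Moves the arm, as the interface text tells. Its arguments: {"type":"object","properties":{"commands":{"type":"array","items":{"type":"object","properties":{"fingers":{"type":"number"},"x":{"type":"number"},"y":{"type":"number"},"z":{"type":"number"},"spin":{"type":"number"}}}},"force":{"type":"number"}},"required":["commands"]}

```bash
mkdir -p pics; ls
cat > h.py <<'E'
import numpy as np, cv2
from scipy.spatial.transform import Rotation as R
from bench import env
def rot(o):
    o=np.array(o,float)
    return o if o.shape==(3,3) else R.from_rotvec(o).as_matrix()
def cloud(s):
    f=240/np.tan(np.radians(s["vfov"])/2)
    K=np.array([[f,0,s["cx"]],[0,f,s["cy"]],[0,0,1]])
    v,u=np.mgrid[0:480,0:640]
    p=cv2.undistortPoints(np.stack([u,v],-1).reshape(-1,1,2).astype(float),K,np.array(s["distortion"],float)).reshape(480,640,2)
    d=s["depth"]; c=np.dstack([p[...,0]*d,p[...,1]*d,d])
    w=c@rot(s["orientation"]).T+np.array(s["position"])
    w[d<=0]=np.nan
    return w
def snap(n,fn=None):
    s=env.snapshot(n)
    if fn: cv2.imwrite("pics/"+fn,s["frame"][...,::-1])
    return s,cloud(s)
E
python3 - <<'E'
from h import *
for n in("scene","side"):
    s,w=snap(n,n+"0.png"); np.savez(n+"0.npz",f=s["frame"],w=w); print(n,s["position"],s["orientation"],s["vfov"])
st=env.read_state();print(st)
E
```

```text
pics
scene [-0.37452403 -0.59355927  0.69677227] [-1.89717662  1.11987572 -0.64502687] 43.08613521830548
side [0.29854406 0.55144403 0.539434  ] [-0.34308274  2.59903377 -1.45034626] 56.753140042345464
{'t': 0.1, 'joint_pos': array([-1.55297244e-01,  2.63485388e-01, -4.88528354e-02,  1.25941467e+00,
        2.15837135e-05,  1.41546820e+00]), 'joint_velocities': array([ 0.00038505, -0.00074713, -0.00137309, -0.0004603 ,  0.00044481,
       -0.00044076]), 'joint_torque': array([ 3.99830533e-03, -6.38578105e+01,  3.85062754e+01,  9.92193818e-03,
       -8.72614100e-05, -2.47696767e-05]), 'tool_pos': array([5.24757775e-01, 4.03829970e-05, 2.30875426e-01]), 'eef_rot': array([-2.22085160e+00, -2.22092017e+00,  8.57723923e-04]), 'contact_force': array([-0.15006216, -0.24102073,  0.49414563]), 'wrist_torque': array([ 0.04131431, -0.01054657,  0.05189394]), 'grip_force': 0.0, 'width': 1.004678022578265}
```

View pics/scene0.png

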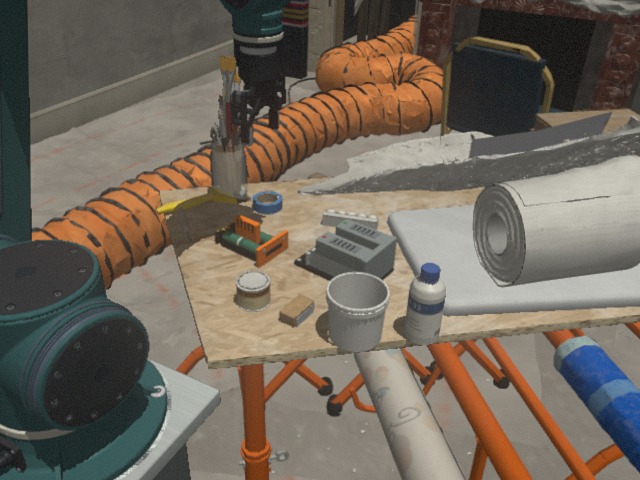

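View pics/side0.png

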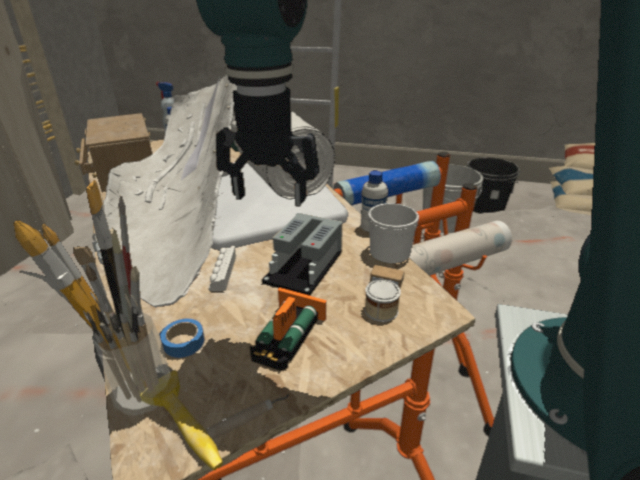

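The scene view shows the tray at about (252,240) with its orange plate towards the dock at (350,250). The tin is at (253,288), the tape at (267,200) and the moulding at (350,217). The side view shows the tray at (290,330), the dock at (305,250) and the brush pot on the left. Next I'll build a height map from both clouds.

Run:
```python
from h import *
W=[];C=[]
for n in("scene","side"):
    d=np.load(n+"0.npz");W.append(d['w'].reshape(-1,3));C.append(d['f'].reshape(-1,3))
W=np.vstack(W);C=np.vstack(C)
x0,x1,y0,y1=.2,.85,-.42,.33
ok=np.isfinite(W).all(1)&(W[:,0]>x0)&(W[:,0]<x1)&(W[:,1]>y0)&(W[:,1]<y1)&(W[:,2]>-.01)&(W[:,2]<.16)
W=W[ok];C=C[ok]; o=np.argsort(W[:,2]);W=W[o];C=C[o]
S=800
im=np.zeros((int((x1-x0)*S),int((y1-y0)*S),3),np.uint8)
r=((x1-W[:,0])*S).astype(int).clip(0,im.shape[0]-1);c=((y1-W[:,1])*S).astype(int).clip(0,im.shape[1]-1)
im[r,c]=C[:,::-1]
im=cv2.dilate(im,np.ones((3,3)))
for k in range(0,8):
    X=.2+.1*k
    if X<x1: cv2.line(im,(0,int((x1-X)*S)),(8,int((x1-X)*S)),(255,255,255),1);cv2.putText(im,f"{X:.1f}",(10,int((x1-X)*S)+4),0,.35,(255,255,255))
for k in range(-4,4):
    Y=.1*k;cc=int((y1-Y)*S);cv2.putText(im,f"{Y:.1f}",(cc-8,12),0,.35,(255,255,255));cv2.line(im,(cc,15),(cc,22),(255,255,255),1)
cv2.imwrite("pics/top.png",im)
hsv=cv2.cvtColor(C[None],cv2.COLOR_RGB2HSV)[0].astype(int)
org=(hsv[:,0]>5)&(hsv[:,0]<17)&(hsv[:,1]>170)&(hsv[:,2]>60)&(W[:,2]>.012)
P=W[org];print("orange",len(P),P.min(0),P.max(0))
H=P[P[:,2]>.05];print("handle",len(H),H[:,:2].mean(0),H.max(0),H.min(0)); 
rr=cv2.minAreaRect(H[:,:2].astype(np.float32)*1000);print(rr)
L=P[(P[:,2]<.043)&(P[:,2]>.036)];print("plate top",cv2.minAreaRect(L[:,:2].astype(np.float32)*1000))
D=(W[:,2]>.07)&(W[:,2]<.09)&(hsv[:,1]<60)&(np.hypot(W[:,0]-.58,W[:,1]+.1)<.15)
print("dock",D.sum());D=W[D];print(D.mean(0),cv2.minAreaRect(D[:,:2].astype(np.float32)*1000),np.percentile(D[:,2],[5,50,95]))
```

```text
orange 1603 [ 0.44335143 -0.05158939  0.01207872] [0.53675566 0.05836991 0.06804505]
handle 475 [0.49906792 0.02749359] [0.51210722 0.05760538 0.06804505] [ 0.48548846 -0.00641629  0.05000315]
((500.6573791503906, 24.611480712890625), (66.65509033203125, 18.1210994720459), 79.1558837890625)
plate top ((494.8288879394531, 5.965354919433594), (102.82858276367188, 92.99826049804688), 83.85211944580078)
dock 2861
[ 0.56191597 -0.16796259  0.07887003] ((608.0532836914062, -157.6190948486328), (283.15704345703125, 135.87435913085938), 24.700559616088867) [0.07164093 0.07938111 0.08458322]
```

View pics/top.png

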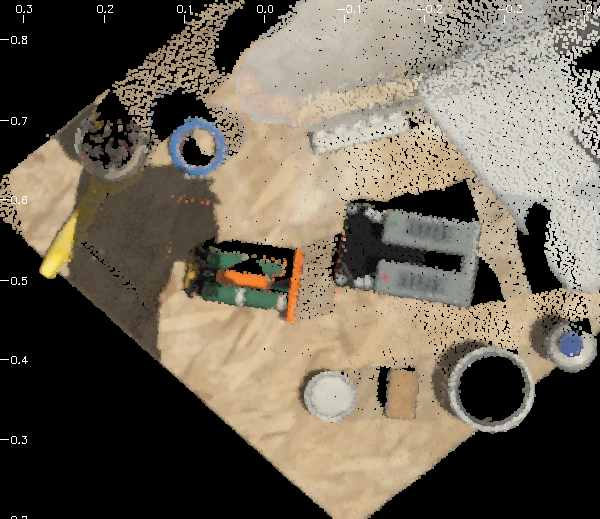

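The top map (800 px/m) shows the dock's slot front at about (382,250), so roughly (0.537,-0.148), facing +y. The tray's handle is near (0.50,0.025) with the plate facing the dock. Next I'll take a wrist view and fit both poses.

```bash
cat > fit.py <<'E'
from h import *
def pose(name,s,w):
    P=w.reshape(-1,3);C=s["frame"].reshape(-1,3)
    ok=np.isfinite(P).all(1);P=P[ok];C=C[ok]
    h=cv2.cvtColor(C[None],cv2.COLOR_RGB2HSV)[0].astype(int)
    org=(h[:,0]>5)&(h[:,0]<17)&(h[:,1]>170)&(h[:,2]>50)&(P[:,2]>.012)&(P[:,2]<.08)&(P[:,0]<.6)&(abs(P[:,1])<.12)
    def rect(Q,t):
        if len(Q)<20: print(name,t,"few",len(Q));return
        c,sz,a=cv2.minAreaRect(Q[:,:2].astype(np.float32)*1000); b=cv2.boxPoints((c,sz,a))
        e=[b[1]-b[0],b[2]-b[1]];e=max(e,key=np.linalg.norm)
        print(name,t,len(Q),"c",np.round(c,1),"sz",np.round(sz,1),"longdir",round(np.degrees(np.arctan2(e[1],e[0]))%180,1),"z",np.round(np.percentile(Q[:,2],[5,50,95])*1000,1))
    O=P[org]
    rect(O[(O[:,2]>.061)],"handletop")
    rect(O[(O[:,2]>.040)&(O[:,2]<.048)&(O[:,1]<-.03)],"platetop")
    d=(abs(P[:,2]-.08)<.004)&(P[:,0]>.44)&(P[:,0]<.62)&(P[:,1]>-.29)&(P[:,1]<-.1)
    D=P[d]; rect(D,"housings")
    if len(D)>50:
        c=D[:,:2].mean(0)
        _,l=cv2.kmeans(D[:,:2].astype(np.float32)*1000,2,None,(3,50,.1),5,cv2.KMEANS_PP_CENTERS)
        for k in(0,1): rect(D[l[:,0]==k],f"h{k}")
E
python3 - <<'E'
from fit import *
for n in("scene","side"):
    d=np.load(n+"0.npz");pose(n,{"frame":d['f']},d['w'])
s,w=snap("wrist","wrist0.png");pose("wrist",s,w);print(s["position"],s["orientation"])
E
```

```text
scene handletop 91 c [501.4  20.7] sz [60.4 17.1] longdir 75.4 z [62.4 64.4 66.7]
scene platetop 110 c [489.6 -40. ] sz [11.6 92.1] longdir 171.7 z [40.3 42.2 44.5]
scene housings 1497 c [ 527.3 -207.5] sz [118.8 112.2] longdir 81.3 z [76.7 78.9 81.2]Traceback (most recent call last):
  File "<stdin>", line 3, in <module>
  File "fit.py", line 19, in pose
    _,l=cv2.kmeans(D[:,:2].astype(np.float32)*1000,2,None,(3,50,.1),5,cv2.KMEANS_PP_CENTERS)
    ^^^
ValueError: too many values to unpack (expected 2)
```

```bash
sed -i 's/_,l=cv2/_,l,_c=cv2/' fit.py
python3 - <<'E'
from fit import *
for n in("scene","side"):
    d=np.load(n+"0.npz");pose(n,{"frame":d['f']},d['w'])
s,w=snap("wrist","wrist0.png");pose("wrist",s,w);print(s["position"],s["orientation"])
E
```

```text
scene handletop 91 c [501.4  20.7] sz [60.4 17.1] longdir 75.4 z [62.4 64.4 66.7]
scene platetop 110 c [489.6 -40. ] sz [11.6 92.1] longdir 171.7 z [40.3 42.2 44.5]
scene housings 1497 c [ 527.3 -207.5] sz [118.8 112.2] longdir 81.3 z [76.7 78.9 81.2]
scene h0 789 c [ 499.4 -203.1] sz [119.   53.1] longdir 79.9 z [76.7 79.  81.2]
scene h1 708 c [ 554.3 -211.4] sz [118.3  58.8] longdir 80.5 z [76.7 78.8 81.2]
side handletop 235 c [501.9  26.9] sz [61.8 16.1] longdir 80.5 z [62.2 65.8 67.3]
side platetop 192 c [492.1 -37.8] sz [ 9.8 90.8] longdir 171.8 z [40.6 43.7 45.5]
side housings 1252 c [ 527.  -204.5] sz [120.4 106.5] longdir 80.7 z [77.6 80.4 82.1]
side h0 587 c [ 522.3 -233.3] sz [ 61.9 106.5] longdir 170.6 z [78.2 80.4 82. ]
side h1 665 c [ 532.6 -173.7] sz [ 57.9 105.4] longdir 170.7 z [77.2 80.4 82.2]
wrist handletop 386 c [502.4  28. ] sz [59.9 13.6] longdir 81.7 z [63.3 65.6 67. ]
wrist platetop 208 c [452.  -42.5] sz [174.   21.9] longdir 5.1 z [40.4 42.8 44.4]
wrist housings 3933 c [ 531.9 -183.6] sz [ 78.8 104.4] longdir 171.1 z [78.  79.9 81.3]
wrist h0 2126 c [ 500.1 -178.5] sz [78.7 40. ] longdir 80.8 z [78.1 80.  81.3]
wrist h1 1807 c [ 563.7 -186.2] sz [74.2 40.4] longdir 80.9 z [77.8 79.9 81.3]
[0.52423647 0.08163019 0.37373248] [ 2.82531927e+00  1.33040695e-03 -1.30613774e-03]
```

View pics/wrist0.png

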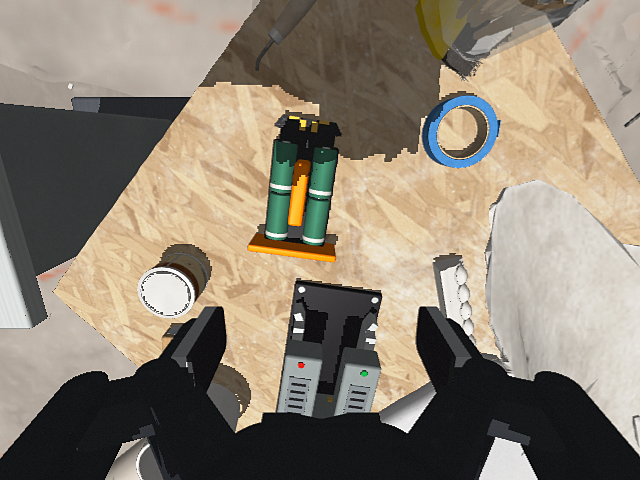

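The wrist view shows the tray's handle at about (298,195), with the nose pointing up and the plate at (292,248). The dock mouth is at (335,300) and the slot front at (330,355). Fits in mm:
- **Handle:** (502.3, 27.5), heading 81.5°.
- **Dock at x = -44:** (537.3, -144.9), inward heading 260.9°.

I'll move above the handle.

Emit:
{"method": "move_arm", "body": {"commands": [{"x":14,"y":-11,"z":20},{"x":13.5,"y":-11.5,"z":30,"spin":0.07},{"z":30,"spin":0.078},{"z":30},{},{},{}]}}

```text
invalid input
```

Run:
```python
from fit import *
st=env.read_state();print(st["joint_pos"],st["tool_pos"],rot(st["eef_rot"])[:,0],st["contact_force"])
s,w=snap("wrist","wrist1.png");pose("wrist",s,w)
```

```text
[-1.55279410e-01  2.63417077e-01 -4.87636661e-02  1.25943968e+00
  9.44368953e-06  1.41549238e+00] [5.24785066e-01 4.19612657e-05 2.30943578e-01] [-2.44729180e-05  9.99999990e-01  1.36801895e-04] [0.7586031  0.43403703 0.51313211]
wrist handletop 390 c [502.4  28.1] sz [59.9 13.7] longdir 81.8 z [63.5 65.5 67. ]
wrist platetop 206 c [450.2 -41.5] sz [177.7  20.4] longdir 3.5 z [40.7 42.9 44.3]
wrist housings 3938 c [ 531.8 -183.5] sz [ 78.9 104.1] longdir 170.8 z [77.9 79.9 81.3]
wrist h0 2127 c [ 500.1 -178.4] sz [78.9 39.9] longdir 80.9 z [78.  80.  81.4]
wrist h1 1811 c [ 563.7 -186. ] sz [73.4 40.4] longdir 80.9 z [77.8 79.9 81.3]
```

Emit:
{"method": "move_arm", "body": {"commands": [{"x":14,"y":-11,"z":20,"spin":0,"fingers":85},{"x":14,"y":-11,"z":30,"spin":0.07,"fingers":85},{"x":0,"y":0,"z":30,"spin":0.075,"fingers":85},{"x":0,"y":0,"z":30,"spin":0,"fingers":85},{"x":0,"y":0,"z":0,"spin":0,"fingers":85},{"x":0,"y":0,"z":0,"spin":0,"fingers":85}]}}

```text
t: 0.8
tool_pos: [0.503, 0.028, 0.1218]
eef_rot: [-2.376, -2.055, 0.001]
contact_force: [-0.6, -0.6, 0.7]
width: 0.993
grip_force: 0.0
```

Run:
```python
from fit import *
st=env.read_state();print(st["joint_pos"],st["tool_pos"],rot(st["eef_rot"])[:,0],st["contact_force"])
s,w=snap("wrist","wrist1.png");pose("wrist",s,w)
```

```text
[-1.06346871e-01  2.88530114e-01 -3.22040394e-01  9.60853157e-01
  1.17143163e-05  1.60918690e+00] [0.50297747 0.02797206 0.12184034] [ 1.44232628e-01  9.89543808e-01 -1.23723003e-05] [-0.57853055 -0.62077432  0.67400012]
wrist handletop 701 c [502.8  28.4] sz [59.1 13.9] longdir 81.2 z [63.4 65.4 66.8]
wrist platetop 416 c [493.1 -36.4] sz [ 8.8 93. ] longdir 170.5 z [40.3 42.5 44.1]
wrist housings few 0
```

Emit:
{"method": "move_arm", "body": {"commands": [{"x":0,"y":0,"z":30,"spin":0,"fingers":85},{"x":0,"y":0,"z":30,"spin":0,"fingers":85},{"x":0,"y":0,"z":16,"spin":0,"fingers":85},{"x":0,"y":0,"z":8,"spin":0,"fingers":85},{"x":0,"y":0,"z":0,"spin":0,"fingers":85},{"x":0,"y":0,"z":0,"spin":0,"fingers":5},{"x":0,"y":0,"z":0,"spin":0,"fingers":5},{"x":0,"y":0,"z":0,"spin":0,"fingers":5},{"x":0,"y":0,"z":0,"spin":0,"fingers":5},{"x":0,"y":0,"z":0,"spin":0,"fingers":5},{"x":0,"y":0,"z":0,"spin":0,"fingers":5},{"x":0,"y":0,"z":0,"spin":0,"fingers":5},{"x":0,"y":0,"z":0,"spin":0,"fingers":5},{"x":0,"y":0,"z":0,"spin":0,"fingers":5},{"x":0,"y":0,"z":0,"spin":0,"fingers":5}], "force": 60}}

```text
t: 2.35
tool_pos: [0.5032, 0.028, 0.0376]
eef_rot: [2.376, 2.054, 0.001]
contact_force: [-0.4, 0.1, 6.9]
width: 0.153
grip_force: 58.6
```

Emit:
{"method": "move_arm", "body": {"commands": [{"x":0,"y":0,"z":-15,"spin":0,"fingers":5},{"x":0,"y":0,"z":-25,"spin":0,"fingers":5},{"x":0,"y":0,"z":-30,"spin":0,"fingers":5},{"x":0,"y":0,"z":-20,"spin":0,"fingers":5},{"x":0,"y":0,"z":0,"spin":-0.05,"fingers":5},{"x":0,"y":0,"z":0,"spin":-0.1,"fingers":5},{"x":0,"y":0,"z":0,"spin":-0.149,"fingers":5},{"x":0,"y":0,"z":0,"spin":-0.149,"fingers":5},{"x":0,"y":0,"z":0,"spin":-0.149,"fingers":5},{"x":0,"y":0,"z":0,"spin":-0.149,"fingers":5},{"x":0,"y":0,"z":0,"spin":-0.149,"fingers":5},{"x":0,"y":0,"z":0,"spin":-0.149,"fingers":5},{"x":0,"y":0,"z":0,"spin":-0.149,"fingers":5},{"x":0,"y":0,"z":0,"spin":-0.149,"fingers":5},{"x":0,"y":0,"z":0,"spin":-0.149,"fingers":5},{"x":0,"y":0,"z":0,"spin":-0.149,"fingers":5},{"x":0,"y":0,"z":0,"spin":-0.149,"fingers":5},{"x":0,"y":0,"z":0,"spin":-0.149,"fingers":5},{"x":0,"y":0,"z":0,"spin":-0.149,"fingers":5},{"x":0,"y":0,"z":0,"spin":-0.149,"fingers":5}], "force": 60}}

```text
t: 4.35
tool_pos: [0.5027, 0.028, 0.127]
eef_rot: [0.817, -3.033, -0.001]
contact_force: [0.2, 0.8, -2.7]
width: 0.151
grip_force: 59.1
```

Emit:
{"method": "move_arm", "body": {"commands": [{"x":0,"y":0,"z":0,"spin":-0.149,"fingers":5},{"x":0,"y":0,"z":0,"spin":-0.149,"fingers":5},{"x":0,"y":0,"z":0,"spin":-0.149,"fingers":5},{"x":0,"y":0,"z":0,"spin":-0.149,"fingers":5},{"x":0,"y":0,"z":0,"spin":-0.149,"fingers":5},{"x":0,"y":0,"z":0,"spin":-0.1,"fingers":5},{"x":0,"y":0,"z":0,"spin":-0.047,"fingers":5},{"x":0,"y":0,"z":0,"spin":0,"fingers":5},{"x":0,"y":0,"z":0,"spin":0,"fingers":5},{"x":0,"y":0,"z":0,"spin":0,"fingers":5}], "force": 60}}

```text
t: 5.35
tool_pos: [0.5029, 0.028, 0.1272]
eef_rot: [2.037, -2.392, -0.0]
contact_force: [0.3, 0.2, -2.7]
width: 0.152
grip_force: 59.1
```

```bash
cat > tray.py <<'E'
from fit import *
A=np.array([537.3,-144.9]);u=np.array([.158,.987]);u/=np.linalg.norm(u)
def rep():
    st=env.read_state();p=st["tool_pos"]*1000;M=rot(st["eef_rot"])
    a=np.degrees(np.arctan2(M[1,0],M[0,0]))
    dv=p[:2]-A; print("t",st["t"],"tcp",p.round(1),"head",round(a,2),"dock x",round(-44-dv@u,1),"right-off(dock y)",round(dv@[u[1],-u[0]],1),"F",st["contact_force"].round(1),"T",st["wrist_torque"].round(2),"w",st["width"].round(3),st["grip_force"].round(0))
    # dock y-left: inward heading h=-u, left = rot90(-u)=(u1,-u0)
    return st
E
python3 - <<'E'
from tray import *
print(rep()["joint_pos"].round(2))
s,w=snap("side","side1.png")
P=w.reshape(-1,3);C=s["frame"].reshape(-1,3);h=cv2.cvtColor(C[None],cv2.COLOR_RGB2HSV)[0].astype(int)
m=(h[:,0]>5)&(h[:,0]<17)&(h[:,1]>170)&(h[:,2]>50)&(P[:,2]>.09)&(P[:,2]<.2)&(abs(P[:,1])<.15)&(P[:,0]>.4)&(P[:,0]<.62)
O=P[m];print(len(O),np.percentile(O,[1,50,99],axis=0).round(3))
E
```

```text
Traceback (most recent call last):
  File "tray.py", line 6, in rep
    dv=p[:2]-A; print("t",st["t"],"tcp",p.round(1),"head",round(a,2),"dock x",round(-44-dv@u,1),"right-off(dock y)",round(dv@[u[1],-u[0]],1),"F",st["contact_force"].round(1),"T",st["wrist_torque"].round(2),"w",st["width"].round(3),st["grip_force"].round(0))
                                                                                                                                                                                                                  ^^^^^^^^^^^^^^^^^
AttributeError: 'float' object has no attribute 'round'
```

```bash
sed -i 's/st\["width"\].round(3),st\["grip_force"\].round(0)/round(float(st["width"]),3),round(float(st["grip_force"]))/' tray.py
python3 - <<'E'
from tray import *
print(rep()["joint_pos"].round(2))
s,w=snap("side","side1.png")
P=w.reshape(-1,3);C=s["frame"].reshape(-1,3);h=cv2.cvtColor(C[None],cv2.COLOR_RGB2HSV)[0].astype(int)
m=(h[:,0]>5)&(h[:,0]<17)&(h[:,1]>170)&(h[:,2]>50)&(P[:,2]>.09)&(P[:,2]<.2)&(abs(P[:,1])<.15)&(P[:,0]>.4)&(P[:,0]<.62)
O=P[m];print(len(O),np.percentile(O,[1,50,99],axis=0).round(3))
E
```

```text
t 5.35 tcp [502.9  28.  127.2] head -99.16 dock x -209.3 right-off(dock y) -61.3 F [ 0.3  0.2 -2.7] T [0.02 0.02 0.04] w 0.152 59
[-0.11  0.28 -0.31  0.97  0.   -1.52]
1609 [[0.466 0.028 0.093]
 [0.503 0.097 0.122]
 [0.555 0.106 0.156]]
```

View pics/side1.png

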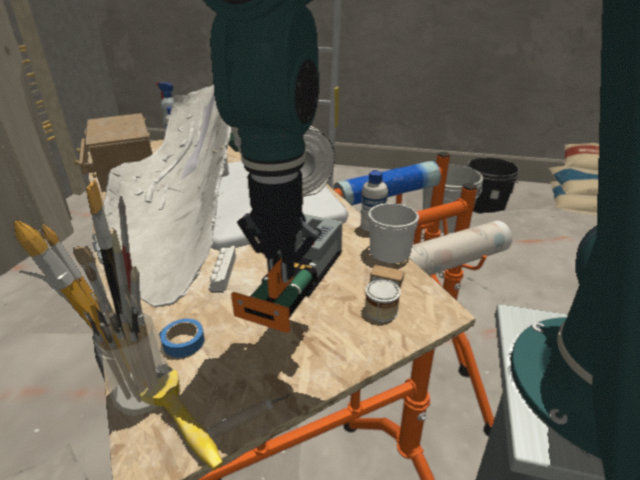

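The tray is turned and level in the grip, with its plate at (262,310) facing away from the dock. I'll line it up in front of the mouth and lower it to just above bed height.

Emit:
{"method": "move_arm", "body": {"commands": [{"x":10,"y":-12,"z":0,"spin":0,"fingers":5},{"x":20,"y":-25,"z":0,"spin":0,"fingers":5},{"x":20,"y":-18,"z":10,"spin":0,"fingers":5},{"x":4,"y":-6,"z":20,"spin":0,"fingers":5},{"x":0,"y":0,"z":25,"spin":0,"fingers":5},{"x":0,"y":0,"z":15,"spin":0,"fingers":5},{"x":0,"y":0,"z":6,"spin":0,"fingers":5},{"x":0,"y":0,"z":0,"spin":0,"fingers":5},{"x":0,"y":0,"z":0,"spin":0,"fingers":5}], "force": 60}}

```text
t: 6.3
tool_pos: [0.5553, -0.0352, 0.052]
eef_rot: [-2.038, 2.39, -0.001]
contact_force: [0.0, 0.4, -2.8]
width: 0.152
grip_force: 59.1
```

Run:
```python
from tray import *
rep()
s,w=snap("wrist","wrist2.png");pose("wrist",s,w)
s,w=snap("scene");cv2.imwrite("pics/scene2.png",cv2.resize(s["frame"][170:300,200:420,::-1],None,fx=3.5,fy=3.5))
```

```text
t 6.3 tcp [555.3 -35.2  52. ] head -99.1 dock x -155.1 right-off(dock y) 0.4 F [ 0.   0.4 -2.8] T [-0.02 -0.03 -0.01] w 0.152 59
wrist handletop 1360 c [554.8 -32.1] sz [60.7 14. ] longdir 81.1 z [63.8 78.7 79.9]
wrist platetop 149 c [550.3 -60.4] sz [ 3.3 13.9] longdir 168.2 z [40.4 44.1 47.7]
wrist housings 5489 c [ 537.6 -148.3] sz [  6.1 103.3] longdir 171.1 z [76.9 79.4 81. ]
wrist h0 2768 c [ 506.3 -143.1] sz [ 5.8 39.7] longdir 169.7 z [76.9 79.4 81. ]
wrist h1 2721 c [ 569.  -152.9] sz [ 5.7 39.8] longdir 171.4 z [76.9 79.4 81. ]
```

View pics/scene2.png

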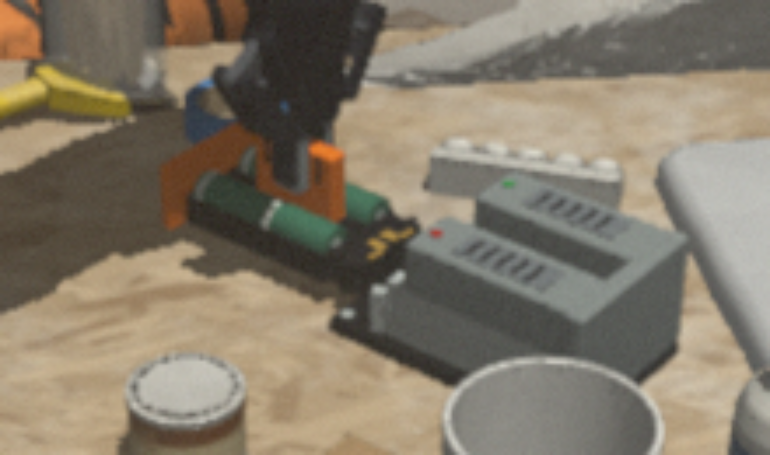

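The crop shows the nose at about (390,240) lined up with the rails. I'll correct 1 mm left, lower and feed it in.

Emit:
{"method": "move_arm", "body": {"commands": [{"x":5,"y":-1,"z":2,"spin":0,"fingers":5},{"x":8,"y":0,"z":1,"spin":0,"fingers":5},{"x":8,"y":0,"z":0,"spin":0,"fingers":5},{"x":6,"y":0,"z":0,"spin":0,"fingers":5},{"x":6,"y":0,"z":0,"spin":0,"fingers":5},{"x":6,"y":0,"z":0,"spin":0,"fingers":5},{"x":0,"y":0,"z":0,"spin":0,"fingers":5}], "force": 60}}

```text
t: 7.1
tool_pos: [0.5495, -0.0744, 0.0483]
eef_rot: [2.038, -2.391, 0.0]
contact_force: [1.2, 0.3, -2.8]
width: 0.153
grip_force: 59.1
```

Run:
```python
from tray import *
rep()
```

```text
t 7.1 tcp [549.5 -74.4  48.3] head -99.13 dock x -115.5 right-off(dock y) 0.9 F [ 1.2  0.3 -2.8] T [-0.05 -0.03 -0.02] w 0.153 59
```

Emit:
{"method": "move_arm", "body": {"commands": [{"x":7,"y":0,"z":0,"spin":0,"fingers":5},{"x":8,"y":0,"z":0,"spin":0,"fingers":5},{"x":8,"y":0,"z":0,"spin":0,"fingers":5},{"x":8,"y":0,"z":0,"spin":0,"fingers":5},{"x":7,"y":0,"z":0,"spin":0,"fingers":5},{"x":6,"y":0,"z":0,"spin":0,"fingers":5},{"x":5,"y":0,"z":0,"spin":0,"fingers":5},{"x":4,"y":0,"z":0,"spin":0,"fingers":5},{"x":0,"y":0,"z":0,"spin":0,"fingers":5}], "force": 60}}

```text
t: 8.0
tool_pos: [0.5411, -0.1264, 0.0483]
eef_rot: [2.038, -2.391, 0.0]
contact_force: [-0.1, -1.1, -3.3]
width: 0.154
grip_force: 59.1
```

Run:
```python
from tray import *
rep()
```

```text
t 8.0 tcp [ 541.1 -126.4   48.3] head -99.11 dock x -62.9 right-off(dock y) 0.9 F [-0.1 -1.1 -3.3] T [0.01 0.01 0.08] w 0.154 59
```

Emit:
{"method": "move_arm", "body": {"commands": [{"x":0,"y":0,"z":1,"spin":0,"fingers":5},{"x":0,"y":0,"z":0,"spin":0,"fingers":5},{"x":0,"y":0,"z":0,"spin":0,"fingers":38},{"x":0,"y":0,"z":0,"spin":0,"fingers":38},{"x":0,"y":0,"z":0,"spin":0,"fingers":38},{"x":0,"y":0,"z":0,"spin":0,"fingers":38},{"x":0,"y":0,"z":-10,"spin":0,"fingers":38},{"x":0,"y":0,"z":-20,"spin":0,"fingers":38},{"x":0,"y":0,"z":-25,"spin":0,"fingers":38},{"x":-20,"y":0,"z":-5,"spin":0,"fingers":38},{"x":-35,"y":0,"z":0,"spin":0,"fingers":0},{"x":-35,"y":0,"z":0,"spin":0,"fingers":0},{"x":-20,"y":0,"z":0,"spin":0,"fingers":0},{"x":0,"y":0,"z":0,"spin":0,"fingers":0},{"x":0,"y":0,"z":0,"spin":0,"fingers":0}], "force": 60}}

```text
t: 9.5
tool_pos: [0.5586, -0.0173, 0.1078]
eef_rot: [-2.039, 2.389, -0.001]
contact_force: [-0.2, -0.8, 0.2]
width: 0.0
grip_force: 0.0
```

Run:
```python
from tray import *
rep()
s,w=snap("wrist","wrist3.png")
P=w.reshape(-1,3);C=s["frame"].reshape(-1,3);h=cv2.cvtColor(C[None],cv2.COLOR_RGB2HSV)[0].astype(int)
m=(h[:,0]>5)&(h[:,0]<17)&(h[:,1]>170)&(h[:,2]>50)&(P[:,2]>.02)&(P[:,2]<.09)&(abs(P[:,1]+.1)<.15)&(P[:,0]>.4)&(P[:,0]<.65)
O=P[m]*1000;dx=-44-(O[:,:2]-A)@u;dy=(O[:,:2]-A)@[u[1],-u[0]]
for a,b in((20,40),(40,60),(65,85)):
    k=(O[:,2]>a)&(O[:,2]<b);print(a,b,k.sum(),np.percentile(dx[k],[2,50,98]).round(1) if k.any() else 0,np.percentile(dy[k],[2,50,98]).round(1)if k.any() else 0)
```

```text
t 9.5 tcp [558.6 -17.3 107.8] head -99.04 dock x -173.4 right-off(dock y) 0.9 F [-0.2 -0.8  0.2] T [-0.01 -0.   -0.02] w 0.0 0
20 40 502 [-129.  -128.7  -52.8] [-43.8  -2.2  43.5]
40 60 1364 [-136.6 -129.1 -128.5] [-44.4  -0.2  44.4]
65 85 1088 [-95.9 -68.3 -37.7] [-6.9  2.8  6.8]
```

View pics/wrist3.png

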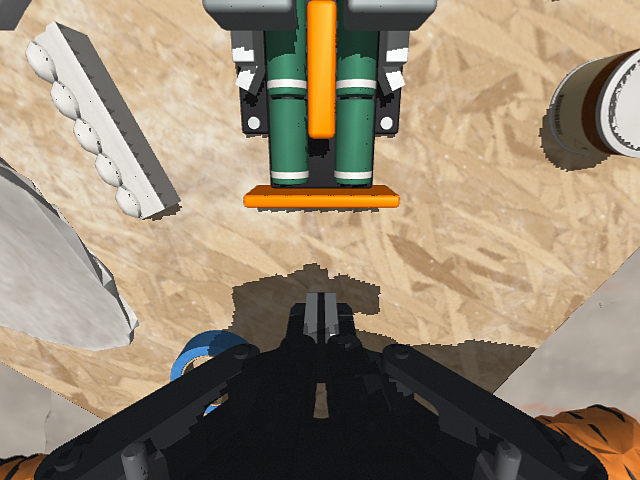

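The wrist view shows the tray centred between the rails, handle at (320,70) and plate at (320,197). The shut fingers are at (321,315) behind it. I'll lower behind the plate and push.

Emit:
{"method": "move_arm", "body": {"commands": [{"x":0,"y":1,"z":20,"spin":0,"fingers":0},{"x":0,"y":0,"z":30,"spin":0,"fingers":0},{"x":0,"y":0,"z":20,"spin":0,"fingers":0},{"x":8,"y":0,"z":10,"spin":0,"fingers":0},{"x":8,"y":0,"z":0,"spin":0,"fingers":0},{"x":5,"y":0,"z":0,"spin":0,"fingers":0},{"x":5,"y":0,"z":0,"spin":0,"fingers":0},{"x":5,"y":0,"z":0,"spin":0,"fingers":0},{"x":5,"y":0,"z":0,"spin":0,"fingers":0},{"x":5,"y":0,"z":0,"spin":0,"fingers":0},{"x":5,"y":0,"z":0,"spin":0,"fingers":0}]}}

```text
t: 10.65
tool_pos: [0.5503, -0.0629, 0.0274]
eef_rot: [-2.039, 2.39, -0.0]
contact_force: [-0.1, 2.1, 1.7]
width: -0.003
grip_force: 1.1
```

Run:
```python
from tray import *
rep()
```

```text
t 10.65 tcp [550.3 -62.9  27.4] head -99.08 dock x -127.0 right-off(dock y) -0.1 F [-0.1  2.1  1.7] T [ 0.38 -0.08  0.06] w -0.003 1
```

Emit:
{"method": "move_arm", "body": {"commands": [{"x":4,"y":0,"z":0,"spin":0,"fingers":0},{"x":4,"y":0,"z":0,"spin":0,"fingers":0},{"x":4,"y":0,"z":0,"spin":0,"fingers":0},{"x":4,"y":0,"z":0,"spin":0,"fingers":0},{"x":3,"y":0,"z":0,"spin":0,"fingers":0},{"x":2,"y":0,"z":0,"spin":0,"fingers":0},{"x":0,"y":0,"z":0,"spin":0,"fingers":0}]}}

```text
t: 11.35
tool_pos: [0.5469, -0.0837, 0.0272]
eef_rot: [2.038, -2.39, 0.0]
contact_force: [-0.1, 0.8, -0.1]
width: 0.001
grip_force: 0.0
```

```bash
cat > chk.py <<'E'
from tray import *
rep()
s,w=snap("wrist","wristc.png")
P=w.reshape(-1,3);C=s["frame"].reshape(-1,3);h=cv2.cvtColor(C[None],cv2.COLOR_RGB2HSV)[0].astype(int)
m=(h[:,0]>5)&(h[:,0]<17)&(h[:,1]>170)&(h[:,2]>50)&(P[:,2]>.02)&(P[:,2]<.09)&(abs(P[:,1]+.1)<.15)&(P[:,0]>.4)&(P[:,0]<.65)
O=P[m]*1000;dx=-44-(O[:,:2]-A)@u;dy=(O[:,:2]-A)@[u[1],-u[0]]
for a,b in((40,60),(65,85)):
    k=(O[:,2]>a)&(O[:,2]<b)
    if k.any(): print(a,b,k.sum(),np.percentile(dx[k],[2,50,98]).round(1),np.percentile(dy[k],[2,50,98]).round(1))
E
python3 chk.py
```

```text
t 11.35 tcp [546.9 -83.7  27.2] head -99.11 dock x -105.9 right-off(dock y) -0.2 F [-0.1  0.8 -0.1] T [-0.04  0.04  0.01] w 0.001 0
40 60 4288 [-95.2 -88.3 -87.7] [-45.4  -0.9  43.6]
65 85 2910 [-54.8 -27.2   2.1] [-7.7 -0.3  5.9]
```

Emit:
{"method": "move_arm", "body": {"commands": [{"x":2,"y":0,"z":0,"spin":0,"fingers":0},{"x":2,"y":0,"z":0,"spin":0,"fingers":0},{"x":2,"y":0,"z":0,"spin":0,"fingers":0},{"x":2,"y":0,"z":0,"spin":0,"fingers":0},{"x":2,"y":0,"z":0,"spin":0,"fingers":0}]}}

```text
t: 11.9
tool_pos: [0.5453, -0.0931, 0.0272]
eef_rot: [-2.039, 2.39, 0.001]
contact_force: [1.3, 2.3, -0.9]
width: 0.005
grip_force: 1.1
```

Emit:
{"method": "move_arm", "body": {"commands": [{"x":1,"y":0,"z":0,"spin":0,"fingers":0},{"x":1,"y":0,"z":0,"spin":0,"fingers":0},{"x":1,"y":0,"z":0,"spin":0,"fingers":0}]}}

```text
t: 12.2
tool_pos: [0.5449, -0.0965, 0.0273]
eef_rot: [2.038, -2.39, 0.0]
contact_force: [0.2, 0.5, -0.6]
width: 0.001
grip_force: 0.0
```

```bash
python3 chk.py
```

```text
t 12.2 tcp [544.9 -96.5  27.3] head -99.1 dock x -93.0 right-off(dock y) -0.2 F [ 0.2  0.5 -0.6] T [-0.    0.05 -0.02] w 0.001 0
40 60 4211 [-82.7 -75.5 -74.5] [-45.3  -1.2  43.5]
65 85 2885 [-42. -14.  15.] [-7.   0.3  6.8]
```

Emit:
{"method": "move_arm", "body": {"commands": [{"x":1,"y":0,"z":0,"spin":0,"fingers":0},{"x":0.5,"y":0,"z":0,"spin":0,"fingers":0}]}}

```text
t: 12.45
tool_pos: [0.5447, -0.0979, 0.0273]
eef_rot: [2.038, -2.39, 0.0]
contact_force: [0.8, 0.0, -0.3]
width: -0.0
grip_force: 0.0
```

Emit:
{"method": "move_arm", "body": {"commands": [{"x":0.5,"y":0,"z":0,"spin":0,"fingers":0},{"x":0.5,"y":0,"z":0,"spin":0,"fingers":0}]}}

```text
t: 12.65
tool_pos: [0.5445, -0.0987, 0.0273]
eef_rot: [-2.038, 2.39, -0.0]
contact_force: [0.1, 0.1, -0.9]
width: -0.001
grip_force: 0.0
```

Emit:
{"method": "move_arm", "body": {"commands": [{"x":0.5,"y":0,"z":0,"spin":0,"fingers":0},{"x":0,"y":0,"z":0,"spin":0,"fingers":0}]}}

```text
t: 12.85
tool_pos: [0.5444, -0.0992, 0.0273]
eef_rot: [2.038, -2.39, -0.0]
contact_force: [0.3, 0.7, 0.5]
width: 0.002
grip_force: 0.0
```

```bash
python3 chk.py
```

```text
t 12.85 tcp [544.4 -99.2  27.3] head -99.09 dock x -90.3 right-off(dock y) -0.2 F [0.3 0.7 0.5] T [0.04 0.03 0.  ] w 0.002 0
40 60 4140 [-78.7 -71.6 -70.9] [-45.4  -0.8  43.5]
65 85 2789 [-38.2 -10.5  18. ] [-7.5 -0.3  6.1]
```

The plate ran ahead of the fingers, so the catches have snapped in. I'll feel for the stop gently.

Emit:
{"method": "move_arm", "body": {"commands": [{"x":0.5,"y":0,"z":0,"spin":0,"fingers":0},{"x":0.5,"y":0,"z":0,"spin":0,"fingers":0}]}}

```text
t: 13.1
tool_pos: [0.5443, -0.1001, 0.0273]
eef_rot: [2.039, -2.39, 0.0]
contact_force: [-0.3, 0.5, -0.1]
width: 0.003
grip_force: 0.0
```

Emit:
{"method": "move_arm", "body": {"commands": [{"x":0.5,"y":0,"z":0,"spin":0,"fingers":0},{"x":0.5,"y":0,"z":0,"spin":0,"fingers":0}]}}

```text
t: 13.3
tool_pos: [0.5442, -0.1007, 0.0273]
eef_rot: [-2.038, 2.389, 0.001]
contact_force: [2.0, 6.5, 1.1]
width: 0.001
grip_force: 3.3
```

Emit:
{"method": "move_arm", "body": {"commands": [{"x":0.5,"y":0,"z":0,"spin":0,"fingers":0},{"x":0,"y":0,"z":0,"spin":0,"fingers":0}]}}

```text
t: 13.5
tool_pos: [0.5443, -0.1008, 0.0273]
eef_rot: [-2.038, 2.389, 0.002]
contact_force: [2.0, 7.9, 1.4]
width: 0.001
grip_force: 4.0
```

```bash
python3 chk.py
```

```text
t 13.5 tcp [ 544.3 -100.8   27.3] head -99.06 dock x -88.6 right-off(dock y) -0.1 F [2.  7.9 1.4] T [ 1.48 -0.46  0.01] w 0.001 4
40 60 4114 [-78.4 -71.2 -70.5] [-45.3  -1.1  43.5]
65 85 2775 [-37.7  -9.6  19.3] [-7.4  0.4  6.2]
```

Emit:
{"method": "move_arm", "body": {"commands": [{"x":1,"y":0,"z":0,"spin":0,"fingers":0},{"x":0,"y":0,"z":0,"spin":0,"fingers":0}]}}

```text
t: 13.75
tool_pos: [0.5444, -0.1009, 0.0274]
eef_rot: [-2.038, 2.386, 0.003]
contact_force: [5.4, 14.0, 1.9]
width: -0.001
grip_force: 7.7
```

Emit:
{"method": "move_arm", "body": {"commands": [{"x":-3,"y":0,"z":0,"spin":0,"fingers":0},{"x":-12,"y":0,"z":0,"spin":0,"fingers":0},{"x":-20,"y":0,"z":0,"spin":0,"fingers":0},{"x":-25,"y":0,"z":-25,"spin":0,"fingers":0},{"x":-20,"y":0,"z":-40,"spin":0,"fingers":0},{"x":0,"y":0,"z":-40,"spin":0,"fingers":0},{"x":0,"y":0,"z":0,"spin":0,"fingers":0}]}}

```text
t: 14.45
tool_pos: [0.5588, -0.0228, 0.137]
eef_rot: [-2.037, 2.386, -0.009]
contact_force: [0.1, -0.1, -0.7]
width: 0.001
grip_force: 0.0
```

```bash
python3 chk.py
```

```text
t 14.45 tcp [558.8 -22.8 137. ] head -99.01 dock x -167.9 right-off(dock y) 1.9 F [ 0.1 -0.1 -0.7] T [-0.01 -0.02  0.02] w 0.001 0
40 60 909 [-79.4 -77.6 -38.4] [-45.1  -0.2  44.3]
65 85 445 [-39.5 -36.9 -22.9] [-7.2 -0.1  6.3]
```

View pics/wristc.png

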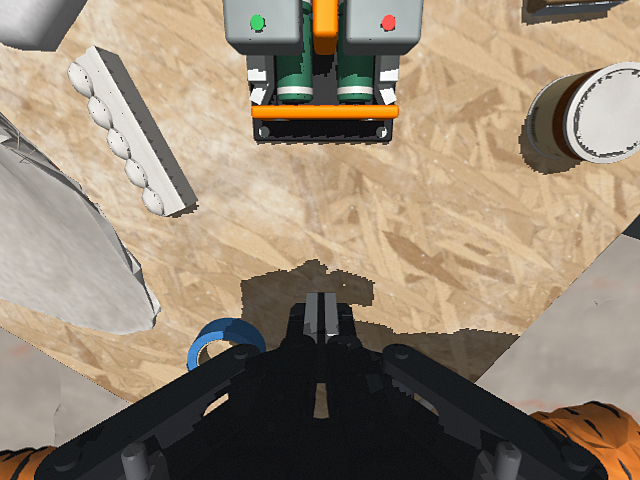

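The final view shows the plate at (325,112) close against the rail ends at (258,95) and (390,95), measured at dock x ≈ -79.4 mm. A firm stop was felt at 14 N, and the hand is clear. I'm handing in.

```bash
python3 -c "
from bench import env
print(env.finish_job())"
```

```text
the job is handed in; nothing more can be done
None
```

The tray is turned end for end and pushed home in the dock against a firm stop (about 15 N), its end plate at dock x ≈ -79 mm (nominal -80); the gripper is clear, I moved nothing else, and I handed the job in at about 14.5 s.

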